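Refit the desk lamp's shade on its bayonet carrier

TASK

The shade has been taken off the desk lamp: lift it by its neck and hang it back on the lamp's carrier, feeling for the angle at which the two lugs slip up into the slots of the neck, then twist it clockwise (seen from above) until it drops into its locking notches, and let go. Work gently, without forcing the shade against the lamp by push or twist, and leave the mug, the notebook and the pen pot where they are.

Things in the scene. Friction and masses are not known exactly. Their poses are not given: they have to be found in the camera images.
- shade: loose white-enamelled metal lamp shade, 0.3 to 0.6 kg, standing on its rim. Origin: centre of the rim plane, z up. Dome 180 mm across, 62 mm high; above it a round neck, 48 mm diameter, z = 62 to 126 mm, closed on top, open below (bore 39 mm). Two bayonet slots cut through the neck wall, half a turn apart. Three dark vent slits on the neck's top run along y
- neck (a point): point on the shade's axis, 110 mm above its origin, 16 mm below the neck's top: middle of the part to grip, from above, fingers at any angle round the neck. The slots begin 38 mm below the neck's top
- entry (a point): mouth of one slot in the neck's lower end (shade z = 62 mm, +y side, 22 mm from the axis); the other is opposite (-y). The entry is 8 mm wide at the bore, 11 mm outside, and runs up to a roof at shade z = 82 mm. From it a level run, z = 73 to 82 mm, leads counter-clockwise round the neck (seen from above) to the notch
- notch (a point): top of the locking notch at the slot's end (shade z = 88 mm, 22 mm from the axis), 47 deg counter-clockwise from the +y entry; the other is opposite. A little wider than the entry, its roof 6 mm above the run's. So with the lugs in the entries the shade is turned about 47 deg clockwise, seen from above, and then drops 6 mm; the slot ends there
- lamp: lamp without shade, screwed to the desk. Origin: centre of the base's underside, z up. White round base 140 mm wide with a small brass dimmer knob 50 mm towards +x, brass stem, white light drum (60 mm wide, z = 126 to 155 mm), steel carrier on top. Height of shade origin over lamp origin: neck end resting on the lugs 136 mm, lugs at the roof of the run 116 mm, locked 110 mm
- post_top (a point): centre of the carrier's top, 211 mm above the desk: round post, 36 mm diameter (1.5 mm play all round in the neck), coned tip 8 mm high. Two round lugs, 6 mm diameter, stick out on opposite sides to 23.3 mm from the axis, 16 mm below this point. They lie near the lamp's y axis, but up to 35 deg off either way, unmeasured. The post does not turn; no push or twist may load it over 30 N (0.6 N m of twist)
- mug: white mug, 80 mm wide, 92 mm high, origin under its centre; leave it alone
- notebook: black notebook lying flat, 154 x 214 x 16 mm, origin under its centre; leave it alone
- pen_pot: dark steel pen pot, 76 mm wide, 95 mm high, with three pens reaching to 150 mm; origin under its centre; leave it alone
Mind the look-alikes: they are no part of the job. Leave any blue or red look-alike of the lamp alone.

How it is judged:
On the way, in this order (a step that is already met when the one before it is completed fails the run):
1. the shade hangs over the carrier with the lugs in the neck's slots (horizontal distance between shade and lamp below 0.01 m and z of shade in the frame of lamp between 0.1125 and 0.128 m), for 0.1 s.
2. twisted, it has dropped into the locking notches (horizontal distance between shade and lamp below 0.01 m and z of shade in the frame of lamp below 0.1125 m), for 0.2 s.
At the end, for the whole second after the job is handed in: The shade hangs at rest in its locking notches: its origin 106 to 112.5 mm above the lamp's, within 10 mm of the lamp's axis, upright within 7 deg, moving slower than 20 mm/s (all of step 2 and z of shade in the frame of lamp above 0.106 m and angle between shade's own z axis and vertical below 0.12 rad and linear speed of shade below 0.02 m/s); the robot touches nothing.
It fails at once if shade and lamp pressed together, by push or twist, with more than 30 N (contact force between shade and lamp above 30 N).
It fails at once if mug, notebook or pen pot shifted by more than 20 mm (distance of any of mug, notebook, pen_pot from where it was at the start of the episode above 0.02 m).
It also fails if it takes over 72 s, if anything falls off the work surface, if the arm or the gripper's body presses on something with over 40 N, if the wrist force passes 120 N, or if a joint passes its speed limit or range.

ROBOT

A 7-joint arm with a two-finger parallel gripper is mounted at the origin on the work surface. World frame = base frame: x ahead of the robot, y to its left, z up, the work surface at z = 0. Lengths are in m, angles in rad, forces in N, time in s.
With the tool pointing down it reaches from about 0.425 to 0.975 m from the base axis. Payload 16.7 kg.
Tool frame: the origin (TCP) lies midway between the tips of the shut fingers; the grasp point (between the pads) lies 19 mm behind it (grip_point_offset is the distance from the TCP to the grasp point, in m); x points along the fingers, y is the direction in which the jaws open and shut, and the axes are right-handed (so a half turn about x gives the same grasp; the last joint's range is limited). The gripper opens to 85 mm and grips with 20 to 120 N. Pads are 22 mm wide; open, the fingers measure 114 mm over their backs; the gripper's body (76 mm by 85 mm) begins 54 mm behind the grasp point. The pads swing forward as they close: fully open they stand 13 mm farther back than shut.
Start: joints at [1.022, 0.426, 0.074, 1.606, -0.034, 1.111, -0.067], TCP at [0.263, -0.622, 0.197] pointing down, gripper open.
Joint ranges: [-2.85, 2.85], [-0.5, 2.14], [-1.23, 1.37], [0.21, 2.46], [-1.02, 4.16], [0.16, 2.05], [-2.73, 2.73]. Speed limits (rad/s): [1.89, 1.89, 2.39, 2.39, 3.01, 3.01, 3.01].

INTERFACE

Orientations are given as a 3x3 rotation matrix whose columns are the frame's x, y, z axes.
In Python, from workcell import * gives the robot as it stands. Calls block until the motion is done:
- move_to(position, orientation): joint-space move of the TCP to a pose.
- line_to(position, attitude=None, rate=0.15): straight line of the TCP; attitude=None keeps the orientation; rate is the mean speed in m/s.
- movej(angles): joint-space move.
- grip(opening, grasp_force=None): opening from 0.0 (shut) to 1.0 (fully open); grasp_force is the grip in N (None keeps the last); returns when the fingers have stopped.
- pause(seconds).
- solve_ik(position, orientation): joint angles nearest the present ones, or None.
- read_camera(name): name is "side" or "top" or "wrist"; returns a dict with "pixels" (400x640x3 uint8, red, green, blue), "range_z" (400x640 float32, m along the optical axis (not along the pixel's ray), 0 where there is no reading), "fx", "fy", "cx", "cy" (pixels), "eye" and "orientation" of the camera in the world. Camera axes: x right, y down, z forward; pixel columns grow to the right and rows downward; lengths in m; the calibration is good to about 2 mm. The wrist camera is an equidistant fisheye: a pixel r from the principal point sees the ray r / f radians off the axis. A picture is of the moment at which its call begins.
A pose or a line that the arm cannot do raises MotionError and nothing moves.
- close_job(): hands the job in, once; it reports no verdict.
Readings, each from a call of its own:
- read_time_s(): time.
- read_joints(): joint angles.
- read_joint_velocities(): joint speeds.
- read_tau(): joint torques, N m.
- read_eef_pos(): TCP position.
- read_tcp_rot(): TCP orientation.
- read_contact_force(): force on the tool from outside, world axes, zero at the start.
- read_torque(): the same for the moment, N m.
- read_width(): opening from 0.0 (shut) to 1.0 (fully open).
Only numpy, scipy, OpenCV 4.12 (cv2) and the standard library are available. Lean on these libraries where they do the work, as an engineer would, in place of code of your own. Each camera call takes 0.05 s, during which the arm holds its last target.

## Working session

There is one attempt and no reset: what is moved stays moved. The work goes in short steps, each a Python script; the robot and the scene stay as the last script left them, time stands still between calls to the robot, and variables do not carry over. Pictures are saved under pics/ and viewed, and the job is handed in when it is done.

```bash
ls; mkdir -p pics; python3 - <<'E'
from workcell import *
import cv2,numpy as np
for n in ["side","top","wrist"]:
    c=read_camera(n); cv2.imwrite(f"pics/{n}0.png",c["pixels"][:,:,::-1]); np.savez(f"{n}0.npz",**c)
    print(n,c["fx"],c["cx"],c["cy"],np.round(c["eye"],3),np.round(c["orientation"],3).tolist())
print(read_time_s(),read_eef_pos(),read_tcp_rot(),grip_point_offset)
E
```

```text
pics
side 456.82078264957613 318.4732057055261 183.5640145983438 [0.246 1.003 0.968] [[-0.961, -0.171, 0.217], [-0.276, 0.564, -0.778], [0.011, -0.808, -0.589]]
top 388.48509781562905 322.0143517727257 195.80752665271726 [ 0.349 -0.037  1.348] [[-0.025, -0.987, 0.161], [-1.0, 0.022, -0.018], [0.014, -0.162, -0.987]]
wrist 309.70691628693146 316.30476072089164 200.59834729578387 [ 0.331 -0.592  0.373] [[0.389, -0.88, -0.272], [-0.921, -0.372, -0.114], [-0.001, 0.295, -0.955]]
0.15 [ 0.26256932 -0.62146193  0.19666054] [[-4.61768802e-04  3.89204803e-01 -9.21151132e-01]
 [ 9.00153807e-04 -9.21150695e-01 -3.89205069e-01]
 [-9.99999488e-01 -1.00890046e-03  7.50144683e-05]] 0.0187
```

View pics/top0.png

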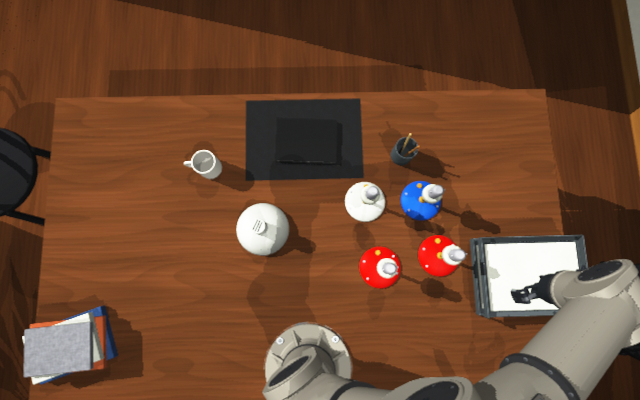

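View pics/side0.png

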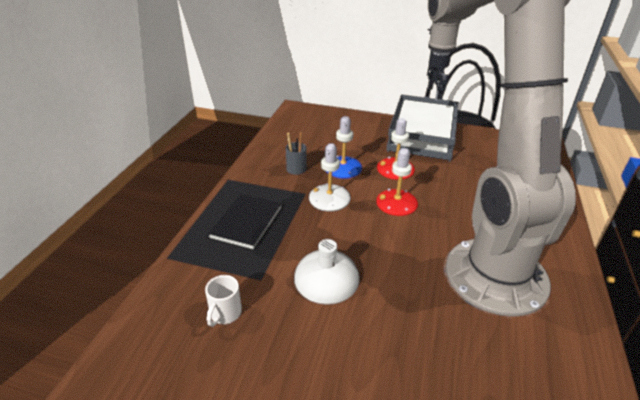

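Candidates in the top view are the lamp bases: white (365,201), blue (421,200), red (380,267) and red (438,256). The white one is the lamp. The only shade is the white dome at (263,229), with its neck top at about (258,227). The white mug at (206,165) is not a match. I'll check this in close crops.

```bash
python3 - <<'E'
import cv2,numpy as np
t=np.load("top0.npz");s=np.load("side0.npz")
def cr(c,u,v,r):return cv2.resize(c["pixels"][v-r:v+r,u-r:u+r,::-1],(390,390),interpolation=cv2.INTER_CUBIC)
a=np.vstack([np.hstack([cr(t,263,229,32),cr(t,366,198,25)]),np.hstack([cr(s,327,265,40),cr(s,330,175,40)])])
cv2.imwrite("pics/crop0.png",cv2.resize(a,(600,600)))
E
```

```text
(no output)
```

View pics/crop0.png

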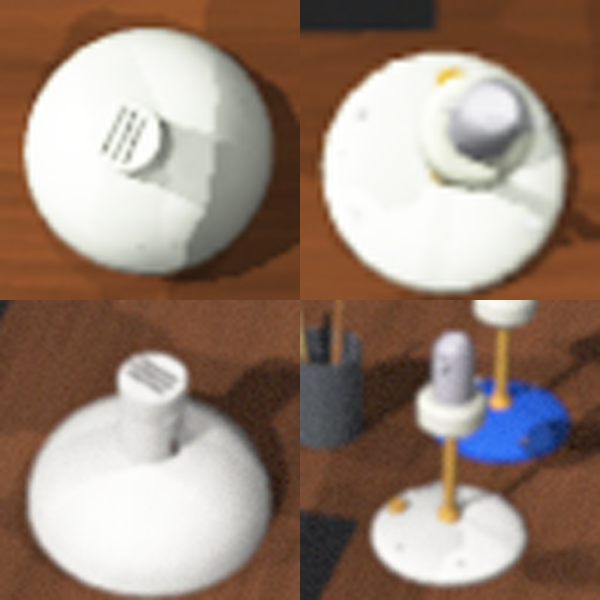

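The crop confirms both choices: a white shade with three slits on its neck, and the white-based lamp with its knob towards image-up (about +x). Next I'll locate them.

```bash
cat > h.py <<'E'
import numpy as np,cv2
def cloud(c):
    d=c["range_z"];v,u=np.mgrid[:400,:640]
    P=np.stack([(u-c["cx"])/c["fx"]*d,(v-c["cy"])/c["fy"]*d,d],-1)
    return P@c["orientation"].T+c["eye"]
def onplane(c,u,v,z):
    r=np.stack([(np.asarray(u,float)-c["cx"])/c["fx"],(np.asarray(v,float)-c["cy"])/c["fy"],np.ones(np.shape(u))],-1)@c["orientation"].T
    return (c["eye"]+r*((z-c["eye"][2])/r[...,2])[...,None])[...,:2]
def wproj(c,P):
    q=(np.asarray(P)-c["eye"])@c["orientation"];rr=np.hypot(q[...,0],q[...,1]);th=np.arctan2(rr,q[...,2])
    k=c["fx"]*th/rr
    return np.stack([c["cx"]+k*q[...,0],c["cy"]+k*q[...,1]],-1)
def wplane(c,u,v,z):
    du=np.asarray(u,float)-c["cx"];dv=np.asarray(v,float)-c["cy"];r=np.hypot(du,dv)+1e-9;th=r/c["fx"]
    ray=np.stack([np.sin(th)*du/r,np.sin(th)*dv/r,np.cos(th)],-1)@c["orientation"].T
    return (c["eye"]+ray*((z-c["eye"][2])/ray[...,2])[...,None])[...,:2]
E
python3 - <<'E'
from h import *
for n,su,sv,lu,lv in [("top",258,227,370,192),("side",327,246,331,155)]:
    c=np.load(n+"0.npz");W=cloud(c);hsv=cv2.cvtColor(c["pixels"],cv2.COLOR_RGB2HSV)
    uu,vv=np.meshgrid(np.arange(640),np.arange(400));vals=c["range_z"]>0
    m=(np.hypot(uu-su,vv-sv)<15)&vals
    print(n,"neck zmax",np.percentile(W[m][:,2],[50,90,99]))
    k=m&(W[...,2]>.117)&(W[...,2]<.140);print(k.sum(),W[k].mean(0),W[k].min(0),W[k].max(0))
    m=(np.hypot(uu-lu,vv-lv)<16)&vals&(W[...,2]>.165);print("post",m.sum(),W[m].mean(0),W[m].min(0),W[m].max(0))
    # white outlines
    wh=((hsv[...,1]<70)&(hsv[...,2]>90)).astype(np.uint8)
    for u,v,z in [((263),(229),0.0),((365),(205),0.01)] if n=="top" else [(327,280,0),(325,200,.01)]:
        nn,lab,st,ce=cv2.connectedComponentsWithStats(wh);l=lab[v,u]
        cs=cv2.findContours((lab==l).astype(np.uint8),cv2.RETR_EXTERNAL,cv2.CHAIN_APPROX_NONE)[0][0][:,0]
        p=onplane(c,cs[:,0],cs[:,1],z);print(st[l],"plane",cv2.minEnclosingCircle(p.astype(np.float32)))
E
```

```text
top neck zmax [0.06148327 0.12802576 0.1305737 ]
185 [0.45967947 0.14465112 0.12699193] [0.43607895 0.12162951 0.11784776] [0.48296694 0.16948963 0.13349065]
post 146 [ 0.54424787 -0.20865089  0.2039602 ] [ 0.52889386 -0.23291333  0.16513712] [ 0.56226186 -0.18870044  0.21579513]
[ 236  203   53   53 2168] plane ((0.45951589941978455, 0.14858689904212952), 0.09160171449184418)
[ 345  182   40   40 1267] plane ((0.545787513256073, -0.2090543508529663), 0.07116806507110596)
side neck zmax [0.05961814 0.12618318 0.12861833]
209 [0.45652591 0.15210504 0.1249045 ] [0.43325522 0.12370416 0.11734706] [0.48104842 0.17419139 0.13033129]
post 165 [ 0.54141284 -0.1984883   0.19174955] [ 0.52591797 -0.22249641  0.16543054] [ 0.56221319 -0.18243103  0.21343864]
[ 294  239   65   66 3027] plane ((0.46200233697891235, 0.11503881961107254), 0.1257716715335846)
[308 183  43  29 876] plane ((0.5454559326171875, -0.2008267194032669), 0.07896838337182999)
```

```bash
cat >> h.py <<'E'
def R(a):
    ca,sa=np.cos(a),np.sin(a);return np.array([[0,ca,sa],[0,sa,-ca],[-1,0,0.]])
E
python3 - <<'E'
from workcell import *
from h import *
for nm,p in [("shade",(.459,.147,.09)),("lampHi",(.545,-.207,.33)),("lamp",(.545,-.207,.20))]:
    print(nm)
    for d in range(-180,180,20):
        q=solve_ik(p,R(np.radians(d)));print(d,None if q is None else np.round(q,2).tolist())
E
```

```text
shade
-180 [0.41, 0.42, -1.02, 2.08, 0.47, 0.88, 2.26]
-160 [-1.38, 0.55, 1.22, 2.17, -0.68, 0.89, -2.53]
-140 [-1.27, 0.42, 1.03, 2.17, -0.5, 0.81, -2.37]
-120 [-1.14, 0.34, 0.84, 2.17, -0.36, 0.78, -2.17]
-100 [0.11, 0.31, -0.63, 2.1, 0.25, 0.81, -2.43]
-80 [0.16, 0.32, -0.7, 2.1, 0.29, 0.81, -2.11]
-60 [0.21, 0.34, -0.76, 2.09, 0.32, 0.82, -1.79]
-40 [0.27, 0.36, -0.83, 2.09, 0.35, 0.84, -1.47]
-20 [0.33, 0.38, -0.91, 2.09, 0.4, 0.85, -1.16]
0 [0.38, 0.4, -0.97, 2.09, 0.44, 0.87, -0.85]
20 [0.4, 0.42, -1.01, 2.09, 0.46, 0.88, -0.52]
40 [0.43, 0.43, -1.04, 2.08, 0.48, 0.89, -0.19]
60 [0.45, 0.45, -1.08, 2.08, 0.51, 0.9, 0.14]
80 [0.48, 0.47, -1.11, 2.08, 0.53, 0.91, 0.46]
100 [0.49, 0.47, -1.13, 2.08, 0.54, 0.92, 0.8]
120 [0.41, 0.42, -1.02, 2.08, 0.47, 0.88, 1.22]
140 [0.41, 0.42, -1.02, 2.08, 0.47, 0.88, 1.57]
160 [0.41, 0.42, -1.02, 2.08, 0.47, 0.88, 1.92]
lampHi
-180 [-0.67, 0.36, 1.23, 1.69, -0.35, 1.34, -2.53]
-160 [0.22, 0.18, 0.04, 1.64, -0.01, 1.31, -2.53]
-140 [0.26, 0.19, -0.01, 1.64, 0.0, 1.31, -2.19]
-120 [0.29, 0.19, -0.05, 1.64, 0.01, 1.32, -1.85]
-100 [0.33, 0.19, -
[... 777 characters left out ...]
8, -0.01, 1.81, 0.0, 1.05, -1.84]
-100 [0.31, 0.28, -0.07, 1.81, 0.02, 1.06, -1.51]
-80 [0.35, 0.28, -0.11, 1.81, 0.04, 1.06, -1.18]
-60 [0.38, 0.28, -0.15, 1.81, 0.05, 1.06, -0.84]
-40 [0.43, 0.28, -0.22, 1.8, 0.07, 1.06, -0.51]
-20 [0.49, 0.29, -0.28, 1.8, 0.09, 1.07, -0.18]
0 [0.54, 0.3, -0.35, 1.8, 0.11, 1.07, 0.15]
20 [0.6, 0.3, -0.42, 1.79, 0.14, 1.07, 0.48]
40 [0.63, 0.31, -0.46, 1.79, 0.15, 1.08, 0.81]
60 [0.66, 0.32, -0.5, 1.79, 0.17, 1.08, 1.15]
80 [0.71, 0.32, -0.56, 1.79, 0.19, 1.09, 1.48]
100 [0.75, 0.33, -0.62, 1.78, 0.22, 1.09, 1.81]
120 [1.04, 0.45, -1.02, 1.77, 0.42, 1.16, 1.99]
140 [1.04, 0.45, -1.02, 1.77, 0.42, 1.16, 2.34]
160 [-0.62, 0.54, 1.22, 1.86, -0.56, 1.15, -2.69]
```

```bash
python3 - <<'E'
from workcell import *
from h import *
t=read_time_s()
p=read_eef_pos()
line_to((p[0],p[1],.32),rate=.25)
a=np.radians(-67)
move_to((.477,-.236,.262),R(a))
c=read_camera("wrist");np.savez("wrist1.npz",**c)
L=np.array([.545,-.207,.195]);print(wproj(c,L),c["eye"],read_time_s())
cv2.imwrite("pics/wrist1.png",c["pixels"][:,:,::-1])
E
```

```text
[315.688086  107.9910077] [ 0.54530117 -0.20737026  0.43854797] 2.475
```

View pics/wrist1.png

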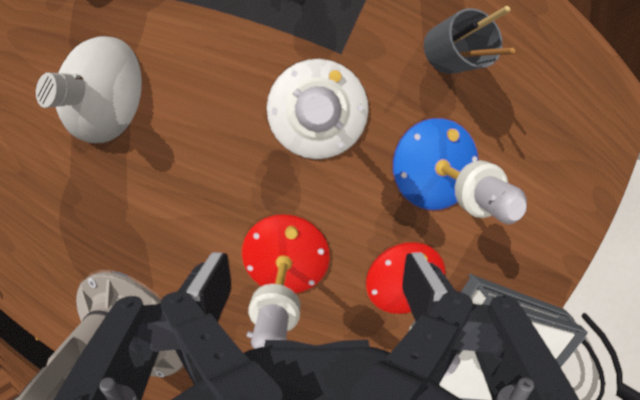

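```bash
python3 - <<'E'
from h import *
c=np.load("wrist1.npz");u,v,r=318,108,40
im=cv2.resize(c["pixels"][v-r:v+r,u-r:u+r,::-1],(600,600),interpolation=cv2.INTER_CUBIC)
cv2.imwrite("pics/w1c.png",im)
E
```

```text
(no output)
```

View pics/w1c.png

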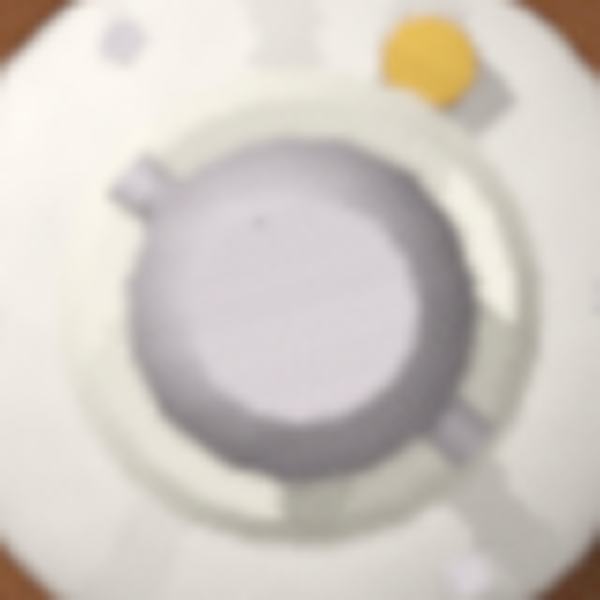

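```bash
python3 - <<'E'
from h import *
c=np.load("wrist1.npz")
f=lambda x,y:((x+.5)/7.5-.5+278,(y+.5)/7.5-.5+68)
A=wplane(c,*f(127,190),.195);B=wplane(c,*f(475,447),.195)
print(A,B,(A+B)/2,np.linalg.norm(A-B),np.degrees(np.arctan2(*(A-B)[::-1])))
for p,z in [((303,308),.203),((303,310),.211),((428,60),.015)]: print(wplane(c,*f(*p),z))
for x in [(132,308),(473,308),(303,138),(303,480)]: print(wplane(c,*f(*x),.203))
# base centre: white+knob hull, z~.0
hsv=cv2.cvtColor(c["pixels"],cv2.COLOR_RGB2HSV);m=((hsv[...,1]<60)&(hsv[...,2]>110)).astype(np.uint8)
n,l,s,ce=cv2.connectedComponentsWithStats(m);k=l[70,318];print(s[k])
cs=cv2.findContours((l==k).astype(np.uint8),0,1)[0][0][:,0]
for z in(0.,.012):
  P=wplane(c,cs[:,0],cs[:,1],z).astype(np.float32);e=cv2.fitEllipse(cv2.convexHull(P*1000));print(z,e)
# shade neck top from wrist view
im=c["pixels"][60:125,20:85,::-1];cv2.imwrite("pics/w1s.png",cv2.resize(im,(585,585),interpolation=cv2.INTER_CUBIC))
E
```

```text
[ 0.54970036 -0.18724507] [ 0.538868  -0.2309879] [ 0.54428418 -0.20911649] 0.04506411829603672 76.09122960446486
[ 0.54522445 -0.20877505]
[ 0.54504659 -0.20880364]
[ 0.59582835 -0.21272554]
[ 0.53866779 -0.19297048]
[ 0.55197492 -0.22440292]
[ 0.56112926 -0.20205305]
[ 0.52912739 -0.21558325]
[ 266   59  102  100 7876]
0.0 ((545.0721435546875, -208.58428955078125), (142.4892578125, 143.39773559570312), 174.83587646484375)
0.012 ((545.0784301757812, -208.5510711669922), (138.59031677246094, 139.47393798828125), 174.8355712890625)
```

```bash
python3 - <<'E'
from workcell import *
from h import *
# look at shade: camera over shade, tool yaw -67
a=np.radians(-67);off=np.array([.068,.029])
p=np.array([.459,.147])-off
p=p+np.array([.02,.01])
move_to((p[0],p[1],.26),R(a))
c=read_camera("wrist");np.savez("wrist2.npz",**c)
cv2.imwrite("pics/wrist2.png",c["pixels"][:,:,::-1])
q=wproj(c,np.array([.459,.147,.126]));print(q,read_time_s())
u,v=q.astype(int);r=40
cv2.imwrite("pics/w2c.png",cv2.resize(c["pixels"][max(v-r,0):v+r,u-r:u+r,::-1],None,fx=7.5,fy=7.5,interpolation=cv2.INTER_CUBIC));print(u,v)
E
```

```text
[317.17362159 130.97156186] 3.9083
317 130
```

View pics/w2c.png

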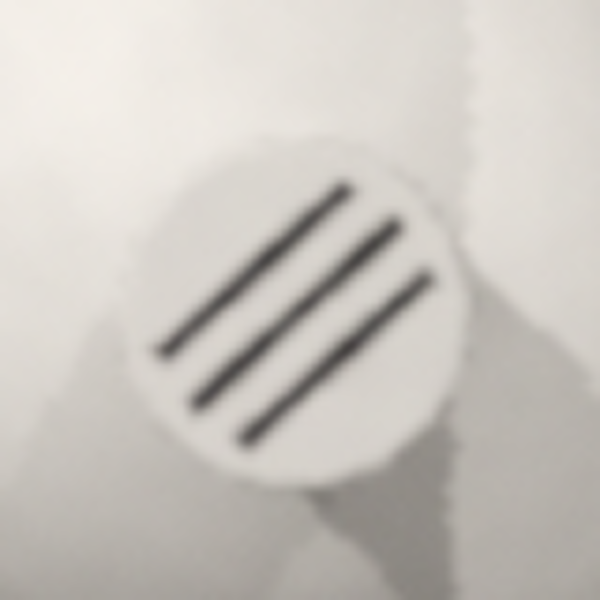

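The lugs are clear in the wrist crop, at (127,190) and (475,447), which puts the lug axis at about 76°. The slits on the neck top are clear too, with the middle one running from (395,224) to (197,408).

```bash
python3 - <<'E'
from h import *
c=np.load("wrist2.npz")
f=lambda x,y:((x+.5)/7.5-.5+277,(y+.5)/7.5-.5+90)
for a,b in [((395,224),(197,408)),((345,187),(162,354)),((430,275),(243,443))]:
    A=wplane(c,*f(*a),.126);B=wplane(c,*f(*b),.126);print((A+B)/2,np.degrees(np.arctan2(*(A-B)[::-1])),np.linalg.norm(A-B))
for z,p in [(.126,(297,313))]: print(wplane(c,*f(*p),z))
for z,p in [(.126,(128,313)),(.126,(467,313)),(.126,(297,137)),(.126,(297,489))]: print(wplane(c,*f(*p),z))
hsv=cv2.cvtColor(c["pixels"],cv2.COLOR_RGB2HSV);m=((hsv[...,1]<60)&(hsv[...,2]>80)).astype(np.uint8)
n,l,s,ce=cv2.connectedComponentsWithStats(m);k=l[131,300];print(s[k])
E
```

```text
[0.45785299 0.14783653] -23.894791182551064 0.036173355573414945
[0.46130766 0.15540402] -24.572194103145975 0.03305571263523106
[0.45462642 0.14059391] -24.709165865546687 0.03373241359649474
[0.45830421 0.147796  ]
[0.44966282 0.16857979]
[0.46722361 0.12698648]
[0.48002211 0.1569646 ]
[0.43633455 0.1385217 ]
[  251    61   130   128 13038]
```

View pics/wrist2.png

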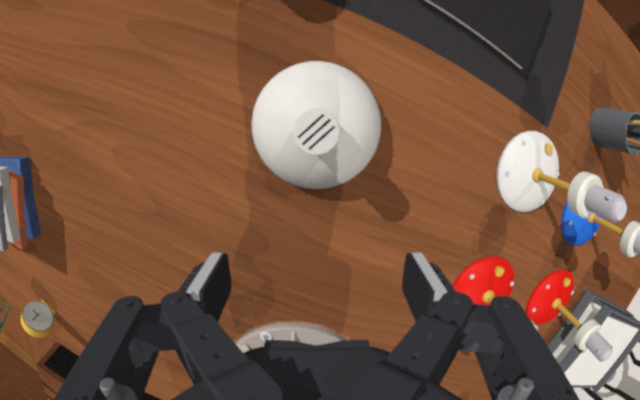

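Shade centre is (0.458, 0.148) with its y axis at about -24.4°. Lamp centre is (0.545, -0.209) with the lug axis at 76°. So I'll grasp at tool yaw -80°, enter at about +20.5°, and lock at about -27°.

```bash
python3 - <<'E'
from workcell import *
from h import *
a=np.radians(-80)
move_to((.458,.148,.17),R(a))
line_to((.458,.148,.087),rate=.1)
print("F0",read_contact_force(),read_torque())
grip(0.0,60)
print("w",read_width(),read_contact_force(),read_torque())
line_to((.458,.148,.13),rate=.08)
pause(.2)
print("F lifted",read_contact_force(),read_torque(),read_eef_pos(),read_width())
line_to((.458,.148,.29),rate=.2)
c=read_camera("wrist");np.savez("wrist3.npz",**c);cv2.imwrite("pics/wrist3.png",c["pixels"][:,:,::-1])
c=read_camera("side");np.savez("side3.npz",**c);cv2.imwrite("pics/side3.png",c["pixels"][:,:,::-1])
print(read_time_s())
E
```

```text
F0 [0.16151801 0.07882185 0.1253722 ] [-0.04087502  0.02130377  0.05374882]
w 0.5132395684591801 [-4.10735872 -2.51544209 16.69083382] [-0.50124835  1.00455572  0.00723158]
F lifted [-0.57661997  0.16809093 -4.31803727] [-0.01963159  0.07301562 -0.0121894 ] [0.45773839 0.14790373 0.12954045] 0.5053353941570514
7.825
```

View pics/wrist3.png

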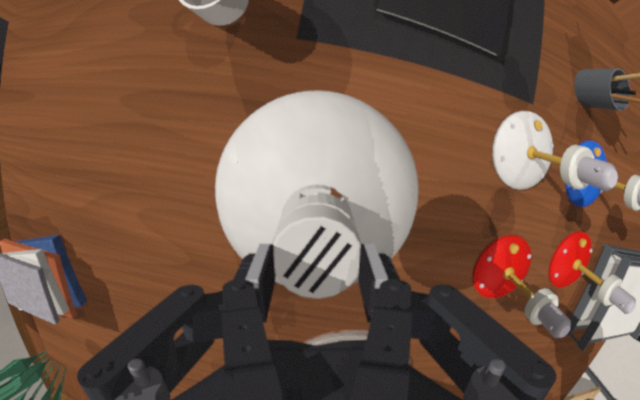

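View pics/side3.png

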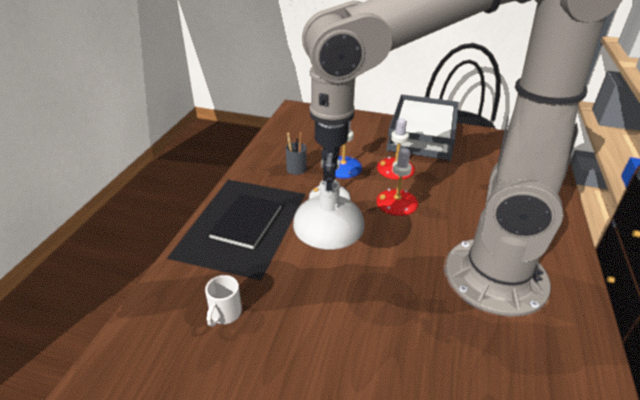

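```bash
python3 - <<'E'
from workcell import *
from h import *
c=np.load("wrist3.npz");u0,v0=262,205
cv2.imwrite("pics/w3c.png",cv2.resize(c["pixels"][v0:v0+105,u0:u0+105,::-1],(630,630),interpolation=cv2.INTER_CUBIC)[:600])
p=read_eef_pos();print(p,wproj(c,np.array([p[0],p[1],p[2]+.039])))
E
```

```text
[0.45738994 0.1477677  0.28869395] [317.52664151 261.7300888 ]
```

View pics/w3c.png

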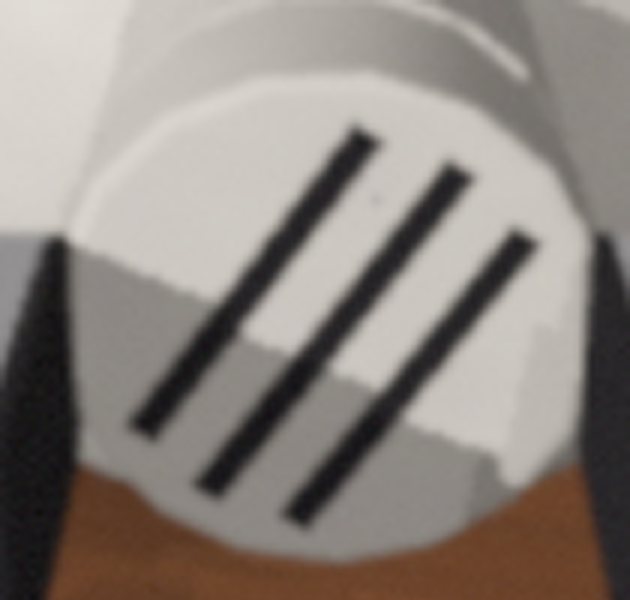

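```bash
python3 - <<'E'
from h import *
c=np.load("wrist3.npz");f=lambda x,y:((x+.5)/6-.5+262,(y+.5)/6-.5+205)
for z in(.327,.331,.337):
  for a,b in [((460,172),(210,490)),((367,135),(145,430)),((527,240),(297,518))]:
    A=wplane(c,*f(*a),z);B=wplane(c,*f(*b),z);print(z,(A+B)/2,np.degrees(np.arctan2(*(A-B)[::-1])),np.linalg.norm(A-B))
  print([wplane(c,*f(*p),z) for p in [(330,72),(330,562),(68,310),(588,310)]])
E
```

```text
0.327 [0.45731791 0.14823924] -24.521745901020022 0.037181721434601654
0.327 [0.46082884 0.15546982] -24.36429028184703 0.03360794050291483
0.327 [0.45399513 0.14088677] -24.954025219048773 0.03343946677927151
[array([0.48093479, 0.15239871]), array([0.43458319, 0.14422631]), array([0.45601331, 0.17037006]), array([0.46358247, 0.12731393])]
0.331 [0.45944992 0.14861954] -24.521745901020005 0.036106226549238174
0.331 [0.46285929 0.15564098] -24.364290281847072 0.032635818537500694
0.331 [0.45622325 0.14147975] -24.954025219048713 0.03247221797790434
[array([0.48238367, 0.1526587 ]), array([0.43737281, 0.14472269]), array([0.45818306, 0.17011022]), array([0.46553327, 0.12829951])]
0.337 [0.46264794 0.14919   ] -24.521745901020026 0.034492984221192916
0.337 [0.46590498 0.15589771] -24.36429028184708 0.031177635589379527
0.337 [0.45956544 0.14236921] -24.95402521904874 0.031021344775853495
[array([0.484557  , 0.15304868]), array([0.44155724, 0.14546726]), array([0.46143768, 0.16972047]), array([0.46845948, 0.12977787])]
```

```bash
cat >> h.py <<'E'
X,Y=.545,-.2087
def st(tag):
    from workcell import read_contact_force,read_torque,read_eef_pos,read_tcp_rot,read_time_s
    f=read_contact_force();m=read_torque();p=read_eef_pos();r=read_tcp_rot()
    print(tag,"F",np.round(f,1),"M",np.round(m,2),"p",np.round(p*1000,1),"yaw",round(float(np.degrees(np.arctan2(r[1,1],r[0,1]))),1),"t",round(read_time_s(),1))
    return f
E
python3 - <<'E'
from workcell import *
from h import *
line_to((.458,.148,.338),rate=.2)
move_to((X,Y,.338),R(np.radians(20.7)))
st("over")
line_to((X,Y,.262),rate=.12)
pause(.1);f0=st("free")
s=read_camera("side");np.savez("side4.npz",**s)
u,v,r=330,165,50
cv2.imwrite("pics/s4.png",cv2.resize(s["pixels"][v-r:v+r,u-r:u+r,::-1],(500,500),interpolation=cv2.INTER_CUBIC))
E
```

```text
over F [-0.2 -0.5 -4.1] M [0.01 0.01 0.01] p [ 545.1 -208.1  337.9] yaw 20.7 t 10.4
free F [-0.3 -0.3 -4. ] M [ 0.02 -0.04  0.  ] p [ 545.5 -208.8  263. ] yaw 20.7 t 11.3
```

View pics/s4.png

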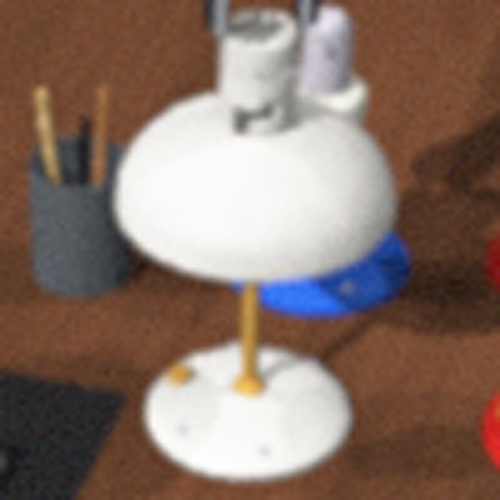

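```bash
python3 - <<'E'
from workcell import *
from h import *
f0=np.array([-.3,-.3,-4.1])
for z in np.r_[np.arange(.258,.230,-.003),np.arange(.230,.204,-.0015)]:
    line_to((X,Y,z),rate=.03)
    f=st(round(z,4))
    if np.linalg.norm(f-f0)>4: break
E
```

```text
0.258 F [ 0.7  0.1 -3.6] M [0.03 0.05 0.02] p [ 544.9 -208.7  257.8] yaw 20.7 t 11.6
0.255 F [ 0.1 -0.8 -2.4] M [ 0.02 -0.    0.  ] p [ 544.9 -208.6  254.8] yaw 20.7 t 11.8
0.252 F [-0.5  0.2 -4.2] M [-0.01  0.04 -0.01] p [ 544.9 -208.7  251.8] yaw 20.7 t 12.1
0.249 F [ 0.2  0.8 -3.4] M [ 0.02 -0.05 -0.01] p [ 544.9 -208.7  248.8] yaw 20.7 t 12.3
0.246 F [ 0.5 -0.  -3.6] M [ 0.01  0.01 -0.04] p [ 544.9 -208.7  245.8] yaw 20.7 t 12.6
0.243 F [ 0.1 -0.1 -3.5] M [-0.02  0.01  0.03] p [ 544.9 -208.7  242.8] yaw 20.7 t 12.8
0.24 F [-0.2 -0.7 -3.8] M [ 0.01 -0.02 -0.08] p [ 544.9 -208.7  239.8] yaw 20.7 t 13.1
0.237 F [ 0.6 -0.1 -3.3] M [-0.01 -0.04 -0.01] p [ 544.9 -208.7  236.8] yaw 20.7 t 13.3
0.234 F [-0.  -0.3 -3.9] M [0.02 0.04 0.06] p [ 544.9 -208.6  233.8] yaw 20.7 t 13.6
0.231 F [-0.1 -0.3 -4.5] M [-0.03  0.02  0.03] p [ 544.9 -208.7  230.8] yaw 20.7 t 13.8
0.23 F [-0.5 -0.5 -4.7] M [ 0.02  0.01 -0.04] p [ 545.  -208.7  230. ] yaw 20.7 t 14.1
0.2285 F [-0.1  0.4 -3.8] M [-0.05 -0.02  0.02] p [ 544.9 -208.7  228.4] yaw 20.7 t 14.3
0.227 F [-0.3 -0.5 -4.2] M [ 0.01 -0.   -0.01] p [ 
[... 664 characters left out ...]
 [ 0.6 -0.9 -4.2] M [-0.01 -0.19 -0.03] p [ 545.  -208.7  214.9] yaw 20.7 t 16.6
0.2135 F [ 0.1 -0.2 -4.3] M [ 0.   -0.21  0.03] p [ 545.  -208.7  213.4] yaw 20.7 t 16.9
0.212 F [ 0.8 -1.1 -4. ] M [ 0.04 -0.31 -0.05] p [ 545.  -208.6  211.9] yaw 20.7 t 17.1
0.2105 F [ 1.2 -0.1 -4.6] M [-0.05 -0.3   0.  ] p [ 544.9 -208.7  210.4] yaw 20.7 t 17.4
0.209 F [ 1.6  0.7 -4.6] M [-0.04 -0.23 -0.04] p [ 544.9 -208.7  208.9] yaw 20.7 t 17.6
0.2075 F [ 0.9 -1.  -4.6] M [ 0.01 -0.28  0.02] p [ 545.  -208.7  207.4] yaw 20.7 t 17.9
0.206 F [ 1.5  0.2 -4.3] M [-0.02 -0.32 -0.  ] p [ 544.9 -208.7  205.9] yaw 20.7 t 18.1
0.2045 F [ 0.9 -0.1 -3.7] M [-0.04 -0.26  0.01] p [ 545.  -208.7  204.4] yaw 20.7 t 18.4
```

The lugs slipped in first time. Now I'll feel for the roof, back off a little, and twist clockwise in small guarded steps.

```bash
python3 - <<'E'
from workcell import *
from h import *
X+=.0005
for z in np.arange(.204,.199,-.0005):
    line_to((X,Y,z),rate=.02)
    f=st(round(z,4))
    if f[2]>-1: break
E
```

```text
0.204 F [ 0.2  0.1 -3.2] M [-0.03 -0.07  0.  ] p [ 545.5 -208.8  204. ] yaw 20.7 t 18.6
0.2035 F [-1.1 -0.7  0.5] M [-0.15  0.21 -0.07] p [ 545.6 -208.8  203.7] yaw 20.7 t 18.9
```

```bash
python3 - <<'E'
from workcell import *
from h import *
X+=.0004;Z=.2051
line_to((X,Y,Z),rate=.02);st("up")
for d in np.arange(20.7-2.5,-20.5,-2.5):
    move_to((X,Y,Z),R(np.radians(d)))
    f=st(round(d,1));m=read_torque()
    if np.linalg.norm(f-[0,0,-4.1])>5 or abs(m[2])>.25: print("stop");break
E
```

```text
up F [ 0.7  0.1 -3.1] M [-0.02 -0.16 -0.  ] p [ 545.4 -208.6  205.1] yaw 20.7 t 19.1
18.2 F [-0.3 -0.2 -4.1] M [ 0.04  0.03 -0.  ] p [ 545.3 -208.6  204.9] yaw 18.3 t 19.4
15.7 F [-1.   0.6 -4. ] M [-0.06  0.   -0.01] p [ 545.4 -208.7  205. ] yaw 15.8 t 19.6
13.2 F [ 0.1 -0.8 -4.5] M [ 0.02 -0.03 -0.09] p [ 545.4 -208.7  205.1] yaw 13.3 t 19.9
10.7 F [ 0.4  0.8 -3.9] M [-0.06  0.06 -0.02] p [ 545.4 -208.7  205.1] yaw 10.8 t 20.1
8.2 F [-0.7  0.8 -4.4] M [ 0.03 -0.01  0.08] p [ 545.4 -208.7  205.1] yaw 8.3 t 20.4
5.7 F [ 0.5  0.8 -3.7] M [-0.03  0.01  0.04] p [ 545.4 -208.7  205.1] yaw 5.8 t 20.6
3.2 F [-0.1 -0.1 -3.3] M [0.02 0.03 0.03] p [ 545.4 -208.7  205.1] yaw 3.3 t 20.9
0.7 F [-0.5 -0.6 -3.7] M [-0.04 -0.02 -0.01] p [ 545.4 -208.7  205.1] yaw 0.8 t 21.1
-1.8 F [ 0.1 -0.1 -3. ] M [-0.06  0.04 -0.03] p [ 545.4 -208.7  205.1] yaw -1.7 t 21.4
-4.3 F [ 0.7 -0.2 -4. ] M [-0.01 -0.02 -0.02] p [ 545.4 -208.7  205.1] yaw -4.2 t 21.6
-6.8 F [ 0.3  0.1 -4.2] M [0.03 0.02 0.01] p [ 545.4 -208.7  205.1] yaw -6.7 t 21.9
-9.3 F [-0.5 -0.2 -4.1] M [ 0.02 -0.02  0.01] p [ 545.4 -208.7  205.1] yaw -9.2 t 22.1
-11.8 F [-0.4 -0.1 -3.6] M [-0.02 -0.02  0.02] p [ 545.4 -208.7  205.1] yaw -11.7 t 22.4
-14.3 F [-0.  -0.2 -4.5] M [-0.06 -0.02 -0.03] p [ 545.4 -208.7  205.1] yaw -14.2 t 22.6
-16.8 F [-0.8 -0.4 -3.9] M [0.01 0.04 0.01] p [ 545.4 -208.7  205.1] yaw -16.7 t 22.9
-19.3 F [-0.  -0.  -4.2] M [-0.03  0.02 -0.  ] p [ 545.4 -208.6  205.1] yaw -19.2 t 23.1
```

```bash
python3 - <<'E'
from workcell import *
from h import *
X+=.0004;Z=.2051
for d in np.arange(-21,-33,-1.2):
    move_to((X,Y,Z),R(np.radians(d)))
    f=st(round(d,1));m=read_torque()
    if np.linalg.norm(f-[0,0,-4.1])>4.5 or abs(m[2])>.15: print("stop");break
E
```

```text
-21.0 F [ 0.6  0.1 -4. ] M [-0.02 -0.02 -0.01] p [ 545.4 -208.7  205.1] yaw -20.9 t 23.4
-22.2 F [-0.1 -0.6 -4.3] M [ 0.01  0.02 -0.02] p [ 545.4 -208.7  205.1] yaw -22.1 t 23.6
-23.4 F [-0.8 -0.9 -3.6] M [ 0.02 -0.   -0.01] p [ 545.4 -208.7  205.1] yaw -23.4 t 23.9
-24.6 F [ 0.7 -0.1 -3.8] M [-0.01  0.04  0.01] p [ 545.4 -208.7  205.1] yaw -24.6 t 24.1
-25.8 F [ 0.5 -0.  -4. ] M [ 0.    0.01 -0.04] p [ 545.4 -208.7  205.1] yaw -25.8 t 24.4
-27.0 F [-0.1  0.  -3.8] M [-0.01 -0.04  0.02] p [ 545.4 -208.7  205.1] yaw -27.0 t 24.6
-28.2 F [ 0.  -0.1 -3.9] M [ 0.    0.02 -0.05] p [ 545.4 -208.7  205.1] yaw -28.2 t 24.9
-29.4 F [-0.6  0.7 -4.3] M [0.   0.06 0.01] p [ 545.4 -208.7  205.1] yaw -29.4 t 25.1
-30.6 F [-0.6 -0.4 -3.3] M [ 0.02 -0.06  0.07] p [ 545.4 -208.7  205.1] yaw -30.6 t 25.4
-31.8 F [ 0.6  0.1 -3.7] M [-0.11 -0.19  0.01] p [ 545.5 -208.8  205.2] yaw -31.8 t 25.6
```

```bash
python3 - <<'E'
from workcell import *
from h import *
X+=.0004
move_to((X,Y,.2051),R(np.radians(-27.8)));st("back")
for z in np.arange(.2045,.1955,-.0006):
    line_to((X,Y,z),rate=.02)
    f=st(round(z,4))
    if f[2]>-1.2: break
E
```

```text
back F [ 0.3  0.1 -3.8] M [-0.04  0.    0.02] p [ 545.3 -208.7  205.1] yaw -27.9 t 25.9
0.2045 F [-0.5  0.5 -3.4] M [-0.03  0.02  0.01] p [ 545.4 -208.7  204.4] yaw -27.9 t 26.1
0.2039 F [-0.  -0.1 -3.6] M [-0.05 -0.02  0.03] p [ 545.4 -208.7  203.9] yaw -27.8 t 26.4
0.2033 F [-0.8  0.2 -4.2] M [-0.02 -0.03 -0.02] p [ 545.4 -208.7  203.3] yaw -27.8 t 26.6
0.2027 F [ 0.2 -0.3 -4.1] M [-0.03 -0.03 -0.04] p [ 545.4 -208.7  202.6] yaw -27.8 t 26.9
0.2021 F [ 0.6  0.8 -4.3] M [ 0.05 -0.03 -0.01] p [ 545.4 -208.7  202.1] yaw -27.8 t 27.1
0.2015 F [-0.4  0.7 -4.3] M [-0.06 -0.02 -0.05] p [ 545.4 -208.7  201.4] yaw -27.8 t 27.4
0.2009 F [ 0.4 -0.2 -3.7] M [0.05 0.01 0.07] p [ 545.4 -208.7  200.9] yaw -27.8 t 27.6
0.2003 F [ 0.1  0.6 -3.7] M [-0.05 -0.01 -0.08] p [ 545.4 -208.7  200.3] yaw -27.8 t 27.9
0.1997 F [ 0.  -0.2 -3.8] M [-0.03 -0.02 -0.01] p [ 545.4 -208.7  199.7] yaw -27.8 t 28.1
0.1991 F [ 0.7  0.5 -4.1] M [-0.02  0.01 -0.04] p [ 545.4 -208.7  199. ] yaw -27.8 t 28.4
0.1985 F [-0.3  0.9 -3.9] M [0.05 0.04 0.01] p [ 545.4 -208.7  198.5] yaw -27.8 t 28.6
0.1979 F [-0.5 -0.7 -2.8] M [-0.12 -0.04 -0.02] p [ 545.5 -208.7  198. ] yaw -27.8 t 28.9
0.1973 F [-1.8 -0.4  3. ] M [0.14 0.29 0.02] p [ 545.6 -208.7  197.6] yaw -27.8 t 29.1
```

It dropped 6 mm and rests in the notches. Releasing in stages.

```bash
python3 - <<'E'
from workcell import *
from h import *
X+=.0004
line_to((X,Y,.1977),rate=.02);pause(.1);st("ease")
grip(.56,20);st("rel");print(read_width())
grip(.75);grip(1.0);st("open");print(read_width())
pause(.2)
line_to((X,Y,.30),rate=.1);pause(.2);st("up")
s=read_camera("side");np.savez("side5.npz",**s);u,v,r=330,165,50
w=read_camera("wrist");np.savez("wrist5.npz",**w);t=read_camera("top");np.savez("top5.npz",**t)
cv2.imwrite("pics/s5.png",cv2.resize(s["pixels"][v-r:v+r,u-r:u+r,::-1],(500,500),interpolation=cv2.INTER_CUBIC))
cv2.imwrite("pics/w5.png",w["pixels"][:,:,::-1])
cv2.imwrite("pics/t5.png",t["pixels"][:,:,::-1])
E
```

```text
ease F [ 0.2 -0.3  1.3] M [0.03 0.03 0.01] p [ 545.5 -208.8  197.8] yaw -27.8 t 29.4
rel F [ 0.7 -0.5  0.3] M [0.04 0.03 0.03] p [ 545.4 -208.7  197.7] yaw -27.8 t 29.7
0.5636064250552973
open F [ 0.6 -0.2  0.7] M [ 0.02 -0.01 -0.02] p [ 545.4 -208.7  197.7] yaw -27.8 t 30.3
1.0016493278023293
up F [ 0.  -0.6 -1. ] M [-0.02  0.03  0.01] p [ 545.2 -208.6  299.5] yaw -27.8 t 31.9
```

View pics/s5.png

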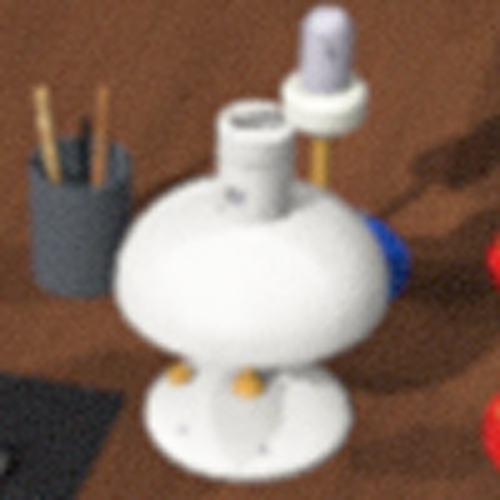

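View pics/w5.png

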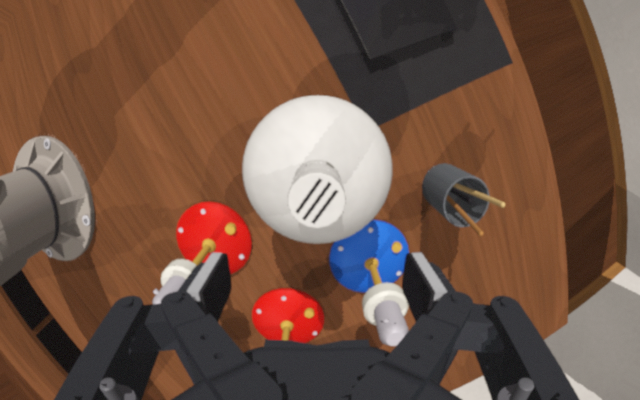

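The side crop shows the shade upright on the lamp, with its neck at about (255,155) and a lug visible in the notch at about (235,195). The wrist view shows it released, with the neck top at (317,198). One depth check of its height before handing in.

```bash
python3 - <<'E'
from workcell import *
from h import *
for n in("side5",):
    c=np.load(n+".npz");W=cloud(c);m=(c["range_z"]>0)&(np.hypot(W[...,0]-.545,W[...,1]+.2087)<.03)&(W[...,2]>.15)
    m&=(np.abs(np.arange(640)-331)<40)[None]
    P=W[m];tp=P[P[:,2]>.229];print(n,m.sum(),np.percentile(P[:,2],[50,90,98]),tp.mean(0) if len(tp) else None,len(tp))
E
python3 - <<'E'
from workcell import *
close_job()
E
```

```text
side5 593 [0.23313814 0.44153724 0.50620854] [ 0.5463246  -0.19840614  0.36889138] 324
the job is handed in; nothing more can be done
```

The shade is back on the white lamp and locked in its notches. I released it, moved the arm clear and handed the job in at about 32 s of the 72 s allowed.

- **Lift:** I gripped the shade by its neck; it weighs about 0.4 kg by the wrist force. I carried it over the carrier and lined it up with the lug angle of about 76° that I had measured with the wrist camera.
- **Entry:** The lugs slipped into the slots on the first try, so I did not have to search for the angle. I felt the roof of the run with about 4 N of contact and backed off 1.4 mm.
- **Twist and lock:** I turned it about 48° clockwise, net. I went to roughly 52°, where I first felt slight resistance, then came back. The shade was then lowered about 6 mm (TCP z 203.7 to 197.7 mm) before it met the notch roofs, as a locked shade should.
- **Forces:** The readings I took between steps stayed below about 7 N and 0.35 N m during all contact with the lamp.

**Final checks:**
- **Pictures:** The side and wrist pictures show the shade upright and centred, with a lug visible in the notch area and the fingers clear. They also show the pen pot and notebook apparently where they were. I did not measure their positions, and I did not check the mug at the end.
- **Depth check failed:** The last depth measurement of the neck's height was spoiled because the raised gripper got into the sample, so it confirms nothing. The locked height rests on the felt 6 mm drop and the side picture.

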